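# Clamp a punch in the gauge vice with its push-to-turn knob

## Robot

A 6-joint arm with a two-finger parallel gripper is mounted at the origin on the work surface; the furniture and walls round the work are solid. World frame = base frame: x ahead of the robot, y to its left, z up, the work surface at z = 0. Lengths are in m, angles in rad, forces in N, time in s.
With the tool pointing down it reaches from about 0.275 to 0.875 m from the base axis. Payload 12.5 kg.
Tool frame: the origin (TCP) lies on the centre line of the jaws, within the pads' length; the fingertips stand r.finger_overhang ahead of it and the grasp point (between the pads) lies 3 mm ahead of it (r.finger_overhang is the distance from the TCP to the fingertips, in m); z points along the fingers, y is the line along which they close (so a half turn about z gives the same grasp; the last joint's range is limited). The gripper opens to 85 mm and grips with 20 to 120 N. Pads are 22 mm wide; open, the fingers measure 114 mm over their backs; the gripper's body (76 mm by 85 mm) begins 54 mm behind the grasp point. The pads swing forward as they close: fully open they stand 13 mm farther back than shut.
Start: joints at [1.247, 0.351, 1.652, -0, 1.139, -0.085], TCP at [0.13, 0.534, 0.253] pointing down, gripper open.
Joint ranges: [-2.75, 2.75], [-0.79, 2.1], [0.01, 2.65], [-1.57, 4.71], [0.07, 3.14], [-2.87, 2.87]. Speed limits (rad/s): [2.22, 2.22, 2.79, 3.14, 3.14, 3.14].

## Interface

Orientations are given as a unit quaternion [x, y, z, w].
In Python, from cell import r, optics gives the robot as it stands. The module is installed in compiled form; this text tells all that it offers. Calls block until the motion is done:
- r.move_to(position, orientation): joint-space move of the TCP to a pose.
- r.move_linear(position, rot=None, vel=0.15): straight line of the TCP; rot=None keeps the orientation; vel is the mean speed in m/s.
- r.set_joints(angles): joint-space move.
- r.set_gripper(opening, squeeze=None): opening from 0.0 (shut) to 1.0 (fully open); squeeze is the grip in N (None keeps the last); returns when the fingers have stopped.
- r.sleep(seconds).
- r.inverse_kinematics(position, orientation): joint angles nearest the present ones, or None.
- optics.get_image(name): name is "scene" or "top" or "wrist"; returns a dict with "pixels" (384x512x3 uint8, red, green, blue), "depth" (384x512 float32, m along the optical axis (not along the pixel's ray), 0 where there is no reading), "fx", "fy", "cx", "cy" (pixels), "D" ([k1, k2, p1, p2, k3] as OpenCV has them; the pictures are not rectified), "camera_from_world" (4x4, takes a point from world to camera coordinates); the wrist camera has in their place "mount" (4x4, takes a point from camera to tool coordinates, whose origin is the TCP and whose axes are the flange's). Camera axes: x right, y down, z forward; pixel columns grow to the right and rows downward; lengths in m; the calibration is good to about 2 mm. A picture is of the moment at which its call begins: read the wrist's pose just before it.
A pose or a line that the arm cannot do raises r.PlanningError and nothing moves.
- r.hand_in(): hands the job in; it is judged then, once.
Readings, each from a call of its own:
- r.current_t(): time.
- r.current_q(): joint angles.
- r.current_qvel(): joint speeds.
- r.current_effort(): joint torques, N m.
- r.current_tool_pos(): TCP position.
- r.current_ee_rot(): TCP orientation.
- r.current_contact_force(): force on the tool from outside, world axes, zero at the start.
- r.current_torque(): the same for the moment, N m.
- r.current_opening(): opening from 0.0 (shut) to 1.0 (fully open).
- r.current_finger_force(): force on a finger pad.
Only numpy, scipy, OpenCV 4.12 (cv2) and the standard library are available. Lean on these libraries where they do the work, as an engineer would, in place of code of your own. Each camera call takes 0.05 s, during which the arm holds its last target. There are 200 camera calls.

## Task

Lay the thickest of the three steel punches centrally across the two rails of the vice, between its jaws, and let go of it. Then tighten the vice on it with the sloping knob, which spins idly unless it is pushed in while you turn it, until the pointer of the sprung gauge stands level with the set marker; then let go. Leave the marker as it is set and the other two punches where they lie.

Things in the scene. Friction and masses are not known exactly. Their poses are not given: they have to be found in the camera images.
- vice: Grey bench vice fixed to the table, bed plate 130 x 390 x 12 mm. Origin: on the table under the bed's middle; x across the vice, away from the robot, y along it towards the gear housing with the knob, z up. All vice figures here are mm in this frame. Housing from y = 106 to 194, up to z = 115 without the knob; gauge block y = -76 to -151, top z = 47.
- bed (a point): Where the thick punch's middle should lie, midway between the open jaws, at (0, -1, 55.5) of the vice; axes as the vice. The punch lies along x across two rails, 10 wide, tops at z = 45, that run along y at x = -46 and 46 (y -55 to 45). For fingers the way between the posts of the jaws, x -27 to 27, is free down to z = 28 (y -70 to 100).
- punch_thick_mid (a point): Centre of the thickest steel drive punch, 21 x 105 x 21 mm, 60 to 130 g, lying on the table; its y is its long axis. Grasp it at the middle, across x.
- punch_middle_mid (a point): Centre of the middling punch, 15 x 95 x 15 mm; y is its long axis. Not to be moved.
- punch_thin_mid (a point): Centre of the thin punch, 12 x 115 x 12 mm; y is its long axis. Not to be moved.
- grip (a point): Point to grip the knob, in its black bar, 12 mm below the bar's end. The bar is 64 long (along x), 16 wide (along y: close the fingers across y) and stands 32 mm out of a 60 mm round flange, which begins 18 mm below this point. z is the knob's axis, out of the housing, 35 degrees from vertical and leaning to the vice's -x side (to the robot). At (-9, 150, 132) of the vice when out.
- push (a joint): How far the knob is pushed in along its axis, m: 0 out, 0.012 fully in. Spring: 3.5 N at first, 9.5 N fully in; it springs out when let go. Its two dogs meet the spindle's six (60 degrees apart) at 0.004: if dog stands on dog it stops hard there until turned a little; else it goes down, and from 0.007 it drives the spindle, after up to 25 degrees of play.
- knob (a joint): The knob's angle, rad, growing clockwise as seen looking down on the knob from outside. Out, it spins idly without end, so it can be turned back between strokes. Pushed in, clockwise turning closes the jaw by 14 mm per radian and anticlockwise opens it; this takes about 0.6 N m, and the jaw stays where it is left.
- jaw (a joint): How far the moving jaw has closed towards the anvil, m: 0 open, up to 0.040; moved only by the knob. Jaw and anvil are forks of two posts each (11 wide, at x = -33 and 33, tops z = 67). Gripping faces: jaw y = 18 when open, anvil y = -18 at rest, so the punch has about 7 mm to spare on each side. At 0.015 the punch is against both, and then gauge = jaw - 0.015.
- gauge (a joint): How far the sprung anvil, and with it the gauge pointer, has been pushed back, m: 0 at rest, to 0.024, towards -y of the vice. Spring 0.65 N per mm.
- pointer (a point): Inner end of the gauge's pointer, a dark steel blade 38 x 3 x 10 mm that stands across the scale on top of the gauge block; it moves with the anvil. Axes as the vice. With the gauge at rest it stands at y = -94 of the vice.
- marker (a point): Inner end of the set marker, a like blade on a tab on the far side of the scale, set by hand 9 to 17 mm beyond the resting pointer. Axes as the vice. The pointer is level with it when both have the same y in the vice's frame.

How it is judged:
On the way:
1. the thick punch lies released across the rails, between the jaws (x of punch_thick_mid in the frame of bed between -0.014 and 0.014 m and y of punch_thick_mid in the frame of bed between -0.02 and 0.02 m and z of punch_thick_mid in the frame of bed between -0.005 and 0.004 m and contact force between punch_thick and the fingers below 0.1 N), for 0.2 s.
At the end, for the whole second after the job is handed in: The thick punch is clamped lying on both rails, square to the jaws within 7 degrees and within 14 mm of their middle along its length; the gauge pointer stands within 3 mm of the marker, at rest (y of pointer in the frame of marker between -0.003 and 0.003 m and x of punch_thick_mid in the frame of bed between -0.014 and 0.014 m and z of punch_thick_mid in the frame of bed between -0.005 and 0.005 m and angle between the y axis of punch_thick_mid and the x axis of vice, either way round below 0.12 rad and linear speed of punch_thick below 0.01 m/s and velocity of joint gauge between -0.002 and 0.002 m/s); the robot touches nothing.
It fails at once if the set marker is displaced by more than 3 mm (distance of marker from where it was at the start of the episode above 0.003 m).
It fails at once if the middling punch is displaced by more than 20 mm (distance of punch_middle_mid from where it was at the start of the episode above 0.02 m).
It fails at once if the thin punch is displaced by more than 20 mm (distance of punch_thin_mid from where it was at the start of the episode above 0.02 m).
It also fails if it takes over 67 s, if anything falls off the work surface, if the arm or the gripper's body presses on something with over 40 N, if the wrist force passes 120 N, or if a joint passes its speed limit or range.

## Working session

There is one attempt and no reset: what is moved stays moved. The work goes in short steps, each a Python script; the robot and the scene stay as the last script left them, time stands still between calls to the robot, and variables do not carry over. Pictures are saved under pics/ and viewed, at most 10 in all, crops included, and the job is handed in when it is done.

```bash
mkdir -p pics; python3 - <<'E'
from cell import r, optics
import numpy as np, cv2
for n in ["scene","top","wrist"]:
    d=optics.get_image(n)
    cv2.imwrite(f"pics/{n}0.png",d["pixels"][:,:,::-1])
    np.savez(f"{n}0.npz",**d)
    print(n,d["fx"],d["cx"],d["cy"],d["D"],d.get("camera_from_world",d.get("mount")))
print(r.finger_overhang,r.current_t(),r.current_tool_pos(),r.current_ee_rot())
E
```

```text
scene 406.22607321318293 249.82498372540573 187.57173216810398 [0.03238537 0.         0.         0.         0.        ] [[ 0.75819028 -0.65201536 -0.0048449  -0.4249801 ]
 [-0.45520143 -0.5239777  -0.7198882   0.33177685]
 [ 0.46683955  0.54801764 -0.69407312  0.73233243]
 [ 0.          0.          0.          1.        ]]
top 420.4865045186642 253.12213738819074 189.1800198548024 [-0.11518474  0.          0.          0.          0.        ] [[ 0.00672559 -0.99994025 -0.00861722 -0.00181654]
 [-0.99827949 -0.00621197 -0.058305    0.54034077]
 [ 0.05824799  0.00899453 -0.99826162  1.0700424 ]
 [ 0.          0.          0.          1.        ]]
wrist 299.6360171765875 257.46267992853797 195.56519276879 [0.01670568 0.         0.         0.         0.        ] [[ 5.49378584e-04 -9.46857394e-01 -3.21653187e-01  8.29059985e-02]
 [ 9.99999679e-01  7.08034313e-04 -3.76272093e-04  8.07313668e-04]
 [ 5.84017507e-04 -3.21652877e-01  9.46857479e-01 -1.20679683e-01]
 [ 0.00000000e+00  0.00000000e+00  0.00000000e+00  1.00000000e+00]]
0.022 0.15 [0.13000651 0.53419106 0.25289039] [ 1.19122747e-01  9.92879446e-01 -4.11656704e-04 -8.48857546e-05]
```

View pics/top0.png

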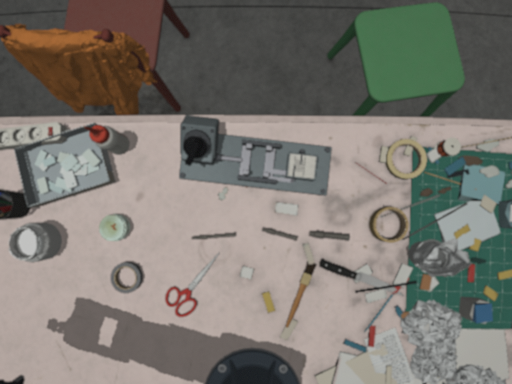

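View pics/scene0.png

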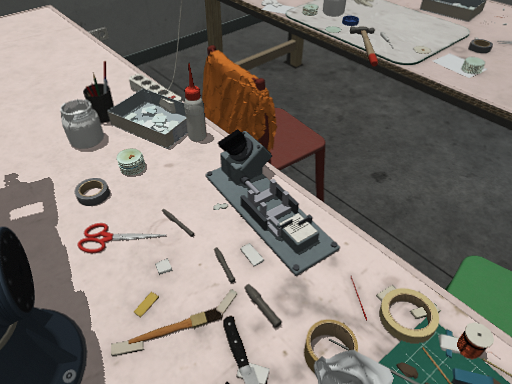

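The top view shows the vice bed from about (180,180) to (330,193) with the housing and knob at (197,145). The punches are at (213,236) thin, (280,233) middling and (330,235) thick. Next I'll measure the poses from colour and depth.

```bash
cat > h.py <<'E'
import numpy as np, cv2
def K(d): return np.array([[d["fx"],0,d["cx"]],[0,d["fy"],d["cy"]],[0,0,1]],float)
def cfw(d,T=None):
    return d["camera_from_world"] if "camera_from_world" in d else np.linalg.inv(T@d["mount"])
def proj(d,P,T=None):
    M=cfw(d,T); rv=cv2.Rodrigues(M[:3,:3])[0]
    return cv2.projectPoints(np.asarray(P,float).reshape(-1,1,3),rv,M[:3,3],K(d),d["D"])[0][:,0]
def rays(d,uv,T=None):
    M=np.linalg.inv(cfw(d,T)); n=cv2.undistortPoints(np.asarray(uv,float).reshape(-1,1,2),K(d),d["D"])[:,0]
    return M[:3,3],np.c_[n,np.ones(len(n))]@M[:3,:3].T
def onz(d,uv,z,T=None):
    o,v=rays(d,uv,T); return o+v*((z-o[2])/v[:,2])[:,None]
def cloud(d,T=None):
    h,w=d["depth"].shape; g=np.stack(np.meshgrid(np.arange(w),np.arange(h)),-1).reshape(-1,2)
    o,v=rays(d,g,T); return (o+v*d["depth"].reshape(-1,1)).reshape(h,w,3)
E
python3 - <<'E'
from h import *
d=dict(np.load("top0.npz")); p=d["pixels"].astype(int); C=cloud(d)
tab=C[240:330,120:250,2]; print("table z",np.median(tab))
# bed pixels by height
z=C[:,:,2]; 
for (u,v) in [(200,180),(270,180),(320,170),(190,125),(197,145),(212,236),(280,233),(330,235),(302,165)]: print(u,v,C[v,u].round(4),p[v,u])
for lo,u0,u1,v0,v1,h in [("thin",185,245,225,248,.006),("mid",258,302,222,245,.0075),("thick",304,355,225,245,.0105)]:
    g=p[v0:v1,u0:u1].sum(2); m=g<390
    n,l,s,c=cv2.connectedComponentsWithStats(m.astype(np.uint8)); k=1+np.argmax(s[1:,4])
    vv,uu=np.where(l==k); P=onz(d,np.c_[uu+u0,vv+v0],h*1.6)[:,:2].astype(np.float32)
    r=cv2.minAreaRect(P); b=cv2.boxPoints(r); print(lo,s[k],np.array(r[0]).round(4),np.array(r[1]).round(4),r[2], 'pca',np.degrees(np.arctan2(*np.linalg.svd(P-P.mean(0),full_matrices=False)[2][0][::-1])))
im=cv2.resize(d["pixels"][100:250,165:365,::-1],(800,600),interpolation=cv2.INTER_CUBIC); cv2.imwrite("pics/topcrop.png",im)
E
```

```text
table z 0.0006443352957071768
200 180 [0.5637 0.1403 0.0106] [111 112 112]
270 180 [ 0.562  -0.0409  0.0449] [76 79 82]
320 170 [ 0.5917 -0.1721  0.0112] [102 110 111]
190 125 [0.6883 0.1534 0.1078] [91 98 99]
197 145 [0.6317 0.1284 0.1573] [24 24 25]
212 236 [0.4187 0.1073 0.0106] [86 83 79]
280 233 [ 0.4279 -0.0682  0.0142] [81 79 74]
330 235 [ 0.4235 -0.1966  0.0187] [85 84 78]
302 165 [ 0.6001 -0.1211  0.0488] [153 151 145]
thin [  7   7  44   8 162] [0.4188 0.1034] [0.0114 0.1126] 5.55226993560791 pca -84.72938
mid [  4   5  36  14 182] [ 0.4271 -0.0669] [0.0939 0.0148] 73.41529083251953 pca 74.92035
thick [  5   5  41  11 282] [ 0.4232 -0.1944] [0.1046 0.0204] 84.08490753173828 pca -95.00601
```

View pics/topcrop.png

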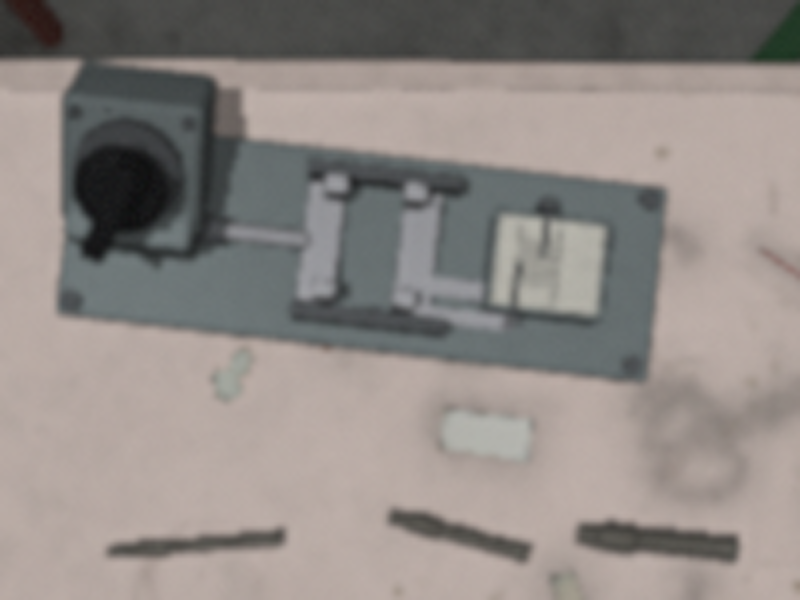

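The crop shows bed corners at about (665,187), (645,380) and (58,315). The pointer blade is near (517,285), and the marker tab is near (548,230) on the far side. I'll compute the vice pose, then pick up the punch.

```bash
cat >> h.py <<'E'
from scipy.spatial.transform import Rotation as R
def rot(z,y):
    z=np.array(z,float)/np.linalg.norm(z); y=np.array(y,float); y-=z*(y@z); y/=np.linalg.norm(y)
    return R.from_matrix(np.c_[np.cross(y,z),y,z]).as_quat()
def down(a): return rot([0,0,-1],[np.cos(a),np.sin(a),0])
def tcpT(r):
    T=np.eye(4); T[:3,:3]=R.from_quat(r.current_ee_rot()).as_matrix(); T[:3,3]=r.current_tool_pos(); return T
E
python3 - <<'E'
from h import *
d=dict(np.load("top0.npz"))
c=np.array([(665,187),(645,380),(58,315)])/4+[165,100]-.4
P=onz(d,c,.012); print(P.round(4))
e=P[2]-P[1]; f=P[0]-P[1]; print(np.linalg.norm(e),np.linalg.norm(f),np.degrees(np.arctan2(-e[0],e[1])),np.degrees(np.arctan2(f[1],f[0])))
yaw=np.arctan2(-e[0],e[1]); print("origin",(P[0]+P[2])/2)
from cell import r,optics
a=np.radians(84.6)
for s in (-1,1):
    q=down(a+s*np.pi/2); print(s,r.inverse_kinematics([.4232,-.1944,.2],q))
for s in (0,np.pi): print(s,r.inverse_kinematics([.5962,-.0122,.2],down(yaw+np.pi/2+s)))
q=down(a-np.pi/2)
r.move_to([.4232,-.1944,.15],q)
T=tcpT(r); w=optics.get_image("wrist"); np.savez("w1.npz",T=T,**w); cv2.imwrite("pics/w1.png",w["pixels"][:,:,::-1])
print(r.current_t(),r.current_q())
print(proj(w,[[.4232,-.1944,.0105],[.4232+.05*np.cos(a),-.1944+.05*np.sin(a),.0105]],T))
E
```

```text
[[ 0.6541 -0.2009  0.012 ]
 [ 0.5276 -0.1871  0.012 ]
 [ 0.5677  0.195   0.012 ]]
0.3841675415727057 0.12716724904060303 -5.977901826955662 -6.235159232987279
origin [ 0.6108613  -0.00293606  0.012     ]
-1 [-5.30621458e-01  2.68233184e-01  1.91708241e+00 -4.44089210e-16
  9.56277064e-01 -4.36373679e-01]
1 [-5.30621458e-01  2.68233184e-01  1.91708241e+00 -4.44089210e-16
  9.56277064e-01  2.70521897e+00]
0 [-9.85169551e-02  4.90995040e-01  1.57958819e+00 -4.44089210e-16
  1.07100942e+00 -1.56497921e+00]
3.141592653589793 [-9.85169551e-02  4.90995040e-01  1.57958819e+00 -4.44089210e-16
  1.07100942e+00  1.57661344e+00]
2.9917 [-5.29617124e-01  3.47708390e-01  1.95844513e+00  4.07344405e-05
  8.35324266e-01 -4.36363255e-01]
[[257.0899679  190.93427722]
 [257.14964414 135.4878824 ]]
```

View pics/w1.png

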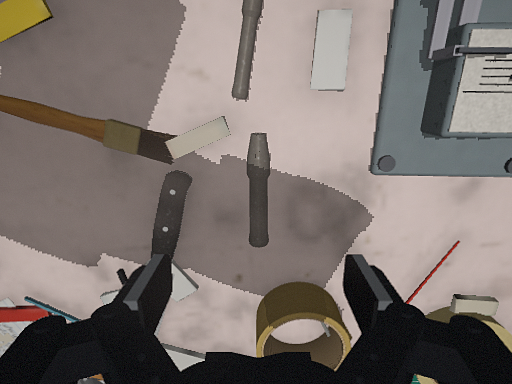

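The wrist picture shows the punch from (258,133) to (259,247), and its predicted centre (257,191) agrees. The way for the fingers is clear. I'll pick it up and look at the vice from above.

```bash
python3 - <<'E'
from h import *
from cell import r,optics
d=dict(np.load("w1.npz")); print("corner from w1",onz(d,[[372,175],[258,133],[259,247]],.012,d["T"]))
r.set_gripper(.6,squeeze=60)
r.move_linear([.4232,-.1944,.026],vel=.2)
r.set_gripper(0,squeeze=60); print(r.current_opening(),r.current_finger_force(),r.current_t())
r.move_linear([.4232,-.1944,.15],vel=.25)
yaw=np.radians(-6.1); q=down(yaw+np.pi/2)
V=np.array([.6109,-.0029,0]); Rv=R.from_euler('z',yaw).as_matrix()
r.move_to(V+Rv@[-.03,-.02,.20],q)
r.sleep(.2)
T=tcpT(r); w=optics.get_image("wrist"); np.savez("w2.npz",T=T,**w)
im=w["pixels"][:,:,::-1].copy()
for p in proj(w,(V+np.array([[x,y,z] for x,y,z in [(-.065,-.195,.012),(.065,-.195,.012),(-.046,-.055,.045),(-.046,.045,.045),(.046,-.055,.045),(.046,.045,.045),(-.009,.15,.132),(0,-.094,.05)]])@Rv.T) if False else (V+np.array([[-.065,-.195,.012],[-.065,.195,.012],[.065,-.195,.012],[-.046,-.055,.045],[-.046,.045,.045],[.046,-.055,.045],[.046,.045,.045],[-.009,.15,.132],[0,-.094,.05]])@Rv.T),T): cv2.circle(im,tuple(int(round(t)) for t in p),2,(0,0,255),-1)
cv2.imwrite("pics/w2.png",cv2.resize(im,(768,576)))
print(r.current_t(),r.current_opening())
E
```

```text
corner from w1 [[ 0.52637592 -0.18858944  0.012     ]
 [ 0.42883962 -0.14241197  0.012     ]
 [ 0.41977858 -0.25087654  0.012     ]]
0.22884409914809717 59.39720034599304 4.575
6.5333 0.22776764140016686
```

View pics/w2.png

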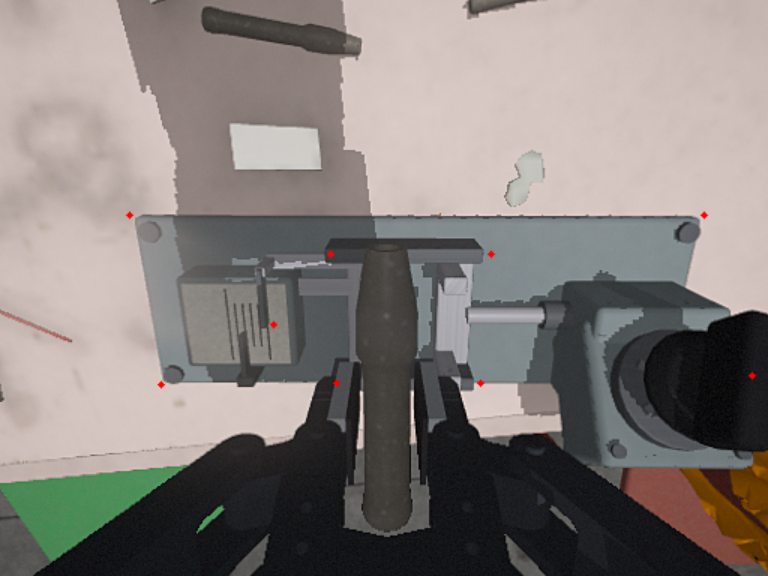

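The wrist view shows the punch held squarely. The vice sits close to the prediction (red dots), with the pointer at (262,295) and the marker at (245,360). The rails look shifted a little, so I'll refine from depth.

```bash
python3 - <<'E'
from h import *
yaw=np.radians(-6.1); V=np.array([.6109,-.0029,0]); Rv=R.from_euler('z',yaw).as_matrix()
for f in ("w2.npz","top0.npz"):
    d=dict(np.load(f)); C=cloud(d,d.get("T"))@Rv-V@Rv; C=C[(d["depth"]>0)]
    if f[0]=='w': C2=C
    def s(n,zr,xr,yr):
        m=np.ones(len(C),bool)
        for k,b in enumerate((xr,yr,zr)): m&=(C[:,k]>b[0])&(C[:,k]<b[1])
        c=C[m]*1e3
        if len(c)>5: print(f,n,len(c),"x",np.percentile(c[:,0],[1,50,99]).round(1),"y",np.percentile(c[:,1],[1,50,99]).round(1),"z",np.median(c[:,2]).round(1))
    s("bed",(.009,.0155),(-.09,.09),(-.22,.22))
    s("railnear",(.041,.049),(-.058,-.036),(-.07,.07))
    s("railfar",(.041,.049),(.036,.058),(-.07,.07))
    s("block",(.041,.051),(-.035,.035),(-.17,-.066))
    s("postA",(.062,.072),(-.045,-.02),(-.05,-.01))
    s("postJ",(.062,.072),(-.045,-.02),(.01,.06))
    s("housing",(.108,.120),(-.06,.06),(.09,.21))
    s("bar",(.12,.18),(-.1,.06),(.09,.21))
E
```

```text
w2.npz bed 18749 x [-63.  -30.2  61.8] y [-191.    19.6  188. ] z 12.0
w2.npz railnear 860 x [-50.  -45.1 -37. ] y [-58.1   6.4  39.5] z 44.9
w2.npz railfar 116 x [41.8 46.3 51.9] y [-38.5  34.1  39.9] z 44.8
w2.npz block 4316 x [-31.1  -2.3  31.4] y [-154.1 -119.1  -80.6] z 47.2
w2.npz postJ 193 x [-37.4 -32.8 -27.3] y [13.6 20.2 27.4] z 66.8
w2.npz housing 1979 x [-31.7   3.   59.8] y [109.  133.4 180. ] z 112.7
w2.npz bar 4120 x [-36.2  -0.7  26.6] y [122.1 136.5 151.8] z 136.5
top0.npz bed 3640 x [-64.3 -15.5  63.3] y [-190.6   -8.8  187.5] z 12.4
top0.npz railnear 159 x [-51.2 -46.1 -38.1] y [-58.4 -10.2  37.6] z 45.3
top0.npz railfar 143 x [40.9 46.  51. ] y [-58.9  -9.7  38.2] z 44.7
top0.npz block 670 x [-32.3  -1.4  30.6] y [-153.3 -119.4  -82.2] z 47.3
top0.npz postA 27 x [-38.2 -33.4 -28.1] y [-36.4 -29.1 -23.5] z 67.6
top0.npz postJ 28 x [-38.2 -33.4 -27.8] y [13.  19.  26.5] z 66.9
top0.npz housing 258 x [-9.6 38.3 59.7] y [107.9 139.3 179.5] z 111.3
top0.npz bar 344 x [-36.1   8.1  31.1] y [121.8 144.6 167.8] z 132.8
```

The vice features sit consistently 4.3 mm towards −y, so I'll correct for that and place.

```bash
cat >> h.py <<'E'
yaw=np.radians(-6.1); Rv=R.from_euler('z',yaw).as_matrix()
V=np.array([.6109,-.0029,0])+Rv@[0,-.0043,0]
def W(x,y,z): return V+Rv@(np.array([x,y,z])/1e3)
E
python3 - <<'E'
from h import *
from cell import r,optics
q=down(yaw+np.pi/2)
r.move_to(W(-1,-1,120),q)
r.move_linear(W(-1,-1,80),vel=.12)
r.move_linear(W(-1,-1,71.3),vel=.04)
print(r.current_contact_force())
r.set_gripper(.6); r.sleep(.1); print(r.current_opening(),r.current_contact_force(),r.current_t())
r.move_linear(W(-1,-1,150),vel=.2)
r.move_to(W(-60,40,220),q)
T=tcpT(r); w=optics.get_image("wrist"); np.savez("w3.npz",T=T,**w)
cv2.imwrite("pics/w3.png",cv2.resize(w["pixels"][:,:,::-1],(768,576)))
C=cloud(w,T)@Rv-V@Rv; C=C[w["depth"]>0]*1e3
m=(abs(C[:,0])<25)&(abs(C[:,1])<16)&(C[:,2]>56); c=C[m]; print("punch",len(c),c.mean(0),np.percentile(c[:,1],[1,99]),c[:,2].max(),np.median(c[:,2]))
print(r.current_t())
E
```

```text
[-1.23973772  0.05283425  5.90084932]
0.5981887260457704 [0.05194259 0.07597333 0.94219803] 8.3333
punch 705 [-1.1317988   0.7725754  62.70550772] [-8.85978935  9.67881074] 66.89843636540482 63.07218318914987
9.4083
```

View pics/w3.png

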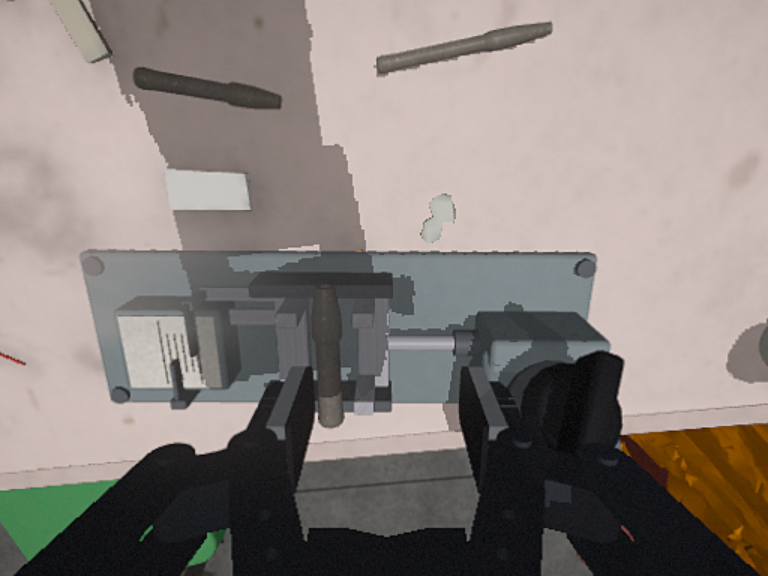

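The punch lies across both rails, from (326,285) to (330,425), released. The knob's bar shows at (585,405). I'll measure the punch's end positions and the bar angle from the cloud, using extra views.

```bash
cat >> h.py <<'E'
s35,c35=np.sin(np.radians(35)),np.cos(np.radians(35))
G=np.array([-9,150,132.]); KR=np.array([[c35,0,s35],[0,1,0],[-s35,0,c35]])  # rows: e_x,e_y,axis in vice frame
def bar(w,T=None):
    C=cloud(w,T)@Rv-V@Rv; C=C[w["depth"]>0]*1e3
    return (C-G)@KR.T
E
python3 - <<'E'
from h import *
from cell import r,optics
w=dict(np.load("w3.npz")); T=w["T"]
C=cloud(w,T)@Rv-V@Rv; C=C[w["depth"]>0]*1e3
m=(abs(C[:,0])<75)&(abs(C[:,1])<12)&(C[:,2]>49)&(C[:,2]<70); c=C[m]; print("punch x",np.percentile(c[:,0],[.5,99.5]),[ (x,c[abs(c[:,0]-x)<5,1].mean().round(1)) for x in (-40,-20,0,20,40)])
t=optics.get_image("top"); s=optics.get_image("scene")
T2=tcpT(r)
for n,d,TT in (("w3",w,T),("top0",dict(np.load("top0.npz")),None),("scene0",dict(np.load("scene0.npz")),None)):
    B=bar(d,TT); m=(np.hypot(B[:,0],B[:,1])<45)
    print(n,np.histogram(B[m,2],np.arange(-24,24,4)))
    m&=(B[:,2]>-9)&(B[:,2]<20); b=B[m]
    if len(b)>10:
        rc=cv2.minAreaRect(b[:,:2].astype(np.float32)); print(rc, b[:,2].max())
        top=b[b[:,2]>8]; 
        if len(top)>10: print("top",cv2.minAreaRect(top[:,:2].astype(np.float32)),len(top))
E
```

```text
punch x [-52.00919009  51.75872455] [(-40, np.float64(0.7)), (-20, np.float64(0.9)), (0, np.float64(0.9)), (20, np.float64(1.1)), (40, np.float64(0.7))]
w3 (array([ 499,  712,  115,  118,  125,  140,  146,  207, 1223,   65,    0]), array([-24, -20, -16, -12,  -8,  -4,   0,   4,   8,  12,  16,  20]))
((-1.683074951171875, 0.1843719482421875), (16.615861892700195, 57.417667388916016), 70.48637390136719) 13.32255693844622
top ((-1.311655044555664, 0.19579315185546875), (16.34619903564453, 56.72512435913086), 70.48637390136719) 1288
top0 (array([ 86, 143,  16,   3,   8,   3,   4,  15, 102,  58,   0]), array([-24, -20, -16, -12,  -8,  -4,   0,   4,   8,  12,  16,  20]))
((3.382862091064453, -1.1695556640625), (16.018348693847656, 63.290283203125), 71.1253890991211) 15.28501074322208
top ((3.0582923889160156, -1.15234375), (15.511774063110352, 62.634788513183594), 70.64371490478516) 160
scene0 (array([64, 77, 29, 24, 31, 30, 24, 26, 99, 31,  0]), array([-24, -20, -16, -12,  -8,  -4,   0,   4,   8,  12,  16,  20]))
((1.0847644805908203, -2.968709945678711), (17.87870979309082, 63.34210968017578), 68.31587982177734) 14.206761370691687
top ((0.8999595642089844, -2.653993606567383), (17.43038558959961, 62.76609420776367), 68.31587982177734) 130
```

The punch is central (x −52 to 52, y about 0.9). The bar's closing direction is 70.5° in the knob frame. I'll check which half-turn leaves room for the whole stroke.

```bash
cat >> h.py <<'E'
def kpose(h,phi,dx=0.5,dy=-0.5):
    """TCP pose with TCP h mm out along the axis from grip, tool y at phi deg in the knob frame"""
    p=G+KR.T@[dx,dy,h]; ph=np.radians(phi)
    z=Rv@(-KR[2]); y=Rv@(KR.T@[np.cos(ph),np.sin(ph),0])
    return W(*p), rot(z,y)
E
python3 - <<'E'
from h import *
from cell import r
for p0 in (70.5,250.5):
    for h in (60,8,-5):
      for k in range(0,200,30):
        j=r.inverse_kinematics(*kpose(h,p0-k)); 
        if h==8 or k==0: print(p0,h,k,None if j is None else j.round(2))
E
```

```text
70.5 60 0 [ 0.25  0.38  1.95 -0.73  0.31 -0.23]
70.5 8 0 [ 0.23  0.5   1.9  -0.88  0.25 -0.09]
70.5 8 30 [ 0.23  0.5   1.9  -0.88  0.25  0.43]
70.5 8 60 [ 0.23  0.5   1.9  -0.88  0.25  0.96]
70.5 8 90 [ 0.23  0.5   1.9  -0.88  0.25  1.48]
70.5 8 120 [ 0.23  0.5   1.9  -0.88  0.25  2.  ]
70.5 8 150 [ 0.23  0.5   1.9  -0.88  0.25  2.53]
70.5 8 180 None
70.5 -5 0 [ 0.22  0.52  1.89 -0.92  0.24 -0.05]
250.5 60 0 None
250.5 8 0 None
250.5 8 30 [ 0.23  0.5   1.9  -0.88  0.25 -2.71]
250.5 8 60 [ 0.23  0.5   1.9  -0.88  0.25 -2.18]
250.5 8 90 [ 0.23  0.5   1.9  -0.88  0.25 -1.66]
250.5 8 120 [ 0.23  0.5   1.9  -0.88  0.25 -1.14]
250.5 8 150 [ 0.23  0.5   1.9  -0.88  0.25 -0.61]
250.5 8 180 [ 0.23  0.5   1.9  -0.88  0.25 -0.09]
250.5 -5 0 None
```

```bash
python3 - <<'E'
from h import *
from cell import r
ax=Rv@KR[2]
r.move_to(*kpose(90,70.5))
r.move_linear(kpose(8,70.5)[0],vel=.12)
print("before grip",r.current_contact_force(),r.current_t())
r.set_gripper(0,squeeze=100); print(r.current_opening(),r.current_finger_force(),r.current_contact_force(),r.current_torque(),r.current_t())
phi=130.5
r.move_to(*kpose(8,phi)); print("idle",r.current_contact_force(),r.current_torque(),r.current_t())
h=0
for p in [2,3.5,4.5,5.5,6.5,7.5,8.5,9.5,10.5,11.5]:
    for k in range(6):
        r.move_linear(kpose(8-p,phi)[0],vel=.03)
        F=r.current_contact_force()@ax; print(p,phi,round(F,1),round(r.current_torque()@ax,2))
        if F<18: break
        r.move_linear(kpose(8-3.5,phi)[0],vel=.05); phi-=8; r.move_to(*kpose(8-3.5,phi))
print(phi,r.current_t(),r.current_q()[5],r.current_opening())
E
```

```text
before grip [0.11269556 0.59431245 0.27224628] 11.425
0.16426472533162514 97.77580261230469 [-1.1897376  -1.16430085  2.31703616] [-0.08420867  0.15701885 -0.07286215] 11.8417
idle [-0.30170041 -5.53952266  2.86577208] [-1.03679819 -0.09562077 -0.70832431] 12.825
2 130.5 3.3 -0.04
3.5 130.5 5.2 -0.03
4.5 130.5 5.1 0.01
5.5 130.5 5.4 -0.04
6.5 130.5 5.0 -0.06
7.5 130.5 6.4 -0.04
8.5 130.5 7.3 -0.0
9.5 130.5 6.7 -0.05
10.5 130.5 7.4 -0.02
11.5 130.5 7.8 -0.0
130.5 15.325 -1.1025462381924551 0.16261966658606386
```

It's engaged with no dog clash. Turning clockwise in steps, I'll watch the torque and then check the pointer with the fixed cameras.

```bash
python3 - <<'E'
from h import *
from cell import r,optics
ax=Rv@KR[2]
for phi in np.arange(120.5,25,-10):
    r.move_to(*kpose(-3.7,phi)); print(phi,round(r.current_contact_force()@ax,1),round(r.current_torque()@ax,2),end=" | ")
print(r.current_t(),r.current_opening())
T=tcpT(r)
for n in ("top","scene","wrist"):
    d=optics.get_image(n); np.savez(n+"4.npz",T=T,**d)
    C=cloud(d,T if n=="wrist" else None)@Rv-V@Rv; ok=d["depth"]>0
    c=C[ok]*1e3; b=c[(abs(c[:,0])<40)&(c[:,1]<-75)&(c[:,1]>-135)&(c[:,2]>50)&(c[:,2]<62)]
    print(n,len(b),b.round(0)[:12].tolist())
t=dict(np.load("top4.npz"));s=dict(np.load("scene4.npz"))
u,v=proj(t,[W(0,-50,50)])[0].astype(int); a=cv2.resize(t["pixels"][v-30:v+30,u-40:u+40],(400,300),interpolation=cv2.INTER_CUBIC)
u,v=proj(s,[W(0,-70,50)])[0].astype(int); b=cv2.resize(s["pixels"][v-45:v+45,u-60:u+60],(400,300),interpolation=cv2.INTER_CUBIC)
wr=cv2.resize(dict(np.load("wrist4.npz"))["pixels"],(400,300))
cv2.imwrite("pics/p4.png",np.vstack([np.hstack([a,b]),np.hstack([wr,wr*0])])[:,:,::-1])
E
```

```text
120.5 10.4 -0.04 | 110.5 10.6 0.03 | 100.5 10.5 0.12 | 90.5 11.0 0.12 | 80.5 9.5 0.15 | 70.5 9.8 0.19 | 60.5 8.7 0.15 | 50.5 7.9 0.2 | 40.5 7.7 0.13 | 30.5 7.8 0.13 | 18.2417 0.166458796614413
top 118 [[38.0, -105.0, 55.0], [38.0, -107.0, 57.0], [38.0, -110.0, 57.0], [38.0, -112.0, 58.0], [35.0, -105.0, 57.0], [36.0, -108.0, 56.0], [36.0, -110.0, 57.0], [36.0, -112.0, 59.0], [33.0, -105.0, 56.0], [33.0, -108.0, 58.0], [33.0, -110.0, 58.0], [33.0, -113.0, 58.0]]
scene 123 [[33.0, -106.0, 59.0], [35.0, -107.0, 59.0], [40.0, -106.0, 55.0], [39.0, -110.0, 59.0], [33.0, -107.0, 57.0], [33.0, -110.0, 60.0], [36.0, -110.0, 58.0], [38.0, -111.0, 58.0], [40.0, -112.0, 57.0], [24.0, -97.0, 50.0], [28.0, -109.0, 58.0], [30.0, -110.0, 58.0]]
wrist 0 []
```

View pics/p4.png

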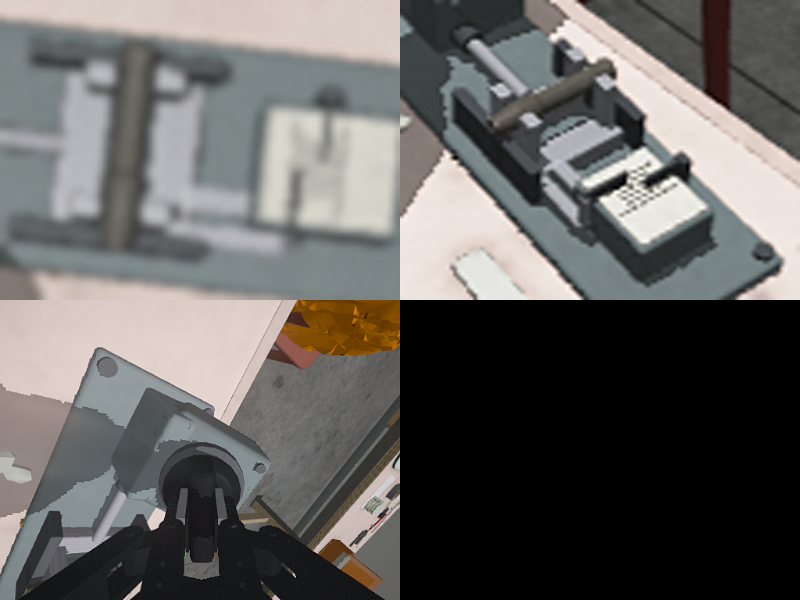

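Top-left shows the jaw now against the punch. The pointer (297,205) is still short of the marker (330,120), and nothing hides them. I'll measure the gap from depth and colour.

```bash
cat >> h.py <<'E'
def gap(files):
    for f in files:
        d=dict(np.load(f)); C=cloud(d)@Rv-V@Rv; ok=d["depth"]>0; c=C[ok]*1e3
        b=c[(abs(c[:,0])<48)&(c[:,1]<-78)&(c[:,1]>-135)&(c[:,2]>51.5)&(c[:,2]<64)]
        for lo,hi in ((-50,-36),(-36,-28),(-28,-20),(-20,-12),(-12,-4),(-4,4),(4,12),(12,20),(20,28),(28,36),(36,48)):
            k=b[(b[:,0]>=lo)&(b[:,0]<hi)]
            if len(k): print(f,lo,hi,len(k),"y",k[:,1].mean().round(1),k[:,1].min().round(1),k[:,1].max().round(1),"z",k[:,2].max().round(1))
        # dark pixels: image on plane z=56 resampled into vice frame, 0.5 mm
        xs=np.arange(-40,44,4); ys=np.arange(-130,-80,.5)
        P=np.array([[W(x,y,57) for y in ys] for x in xs]); uv=proj(d,P.reshape(-1,3)).astype(np.float32).reshape(len(xs),len(ys),2)
        I=cv2.remap(d["pixels"].mean(2).astype(np.float32),uv[...,0],uv[...,1],cv2.INTER_LINEAR)
        print(f,"darkest",[(int(x),float(ys[i.argmin()]),int(i.min()),int(np.median(i))) for x,i in zip(xs,I)])
E
python3 -c "
from h import *; gap(['top0.npz','top4.npz','scene0.npz','scene4.npz'])"
```

```text
top0.npz -50 -36 8 y -95.0 -97.7 -92.6 z 59.0
top0.npz -36 -28 5 y -97.0 -105.1 -94.3 z 58.7
top0.npz -28 -20 6 y -94.9 -96.2 -93.6 z 62.2
top0.npz -20 -12 3 y -95.1 -95.3 -94.9 z 61.7
top0.npz -12 -4 9 y -100.0 -117.4 -93.7 z 63.8
top0.npz -4 4 3 y -102.3 -114.5 -81.1 z 53.7
top0.npz 4 12 4 y -111.6 -116.0 -109.7 z 60.7
top0.npz 12 20 8 y -104.8 -112.4 -82.0 z 60.1
top0.npz 20 28 6 y -114.3 -134.5 -109.2 z 60.5
top0.npz 28 36 9 y -108.7 -112.4 -104.9 z 61.6
top0.npz 36 48 5 y -109.2 -112.5 -104.9 z 60.3
top0.npz darkest [(-40, -98.0, 93, 106), (-36, -100.0, 73, 86), (-32, -94.5, 79, 94), (-28, -94.0, 105, 147), (-24, -93.5, 114, 168), (-20, -93.5, 120, 169), (-16, -93.0, 127, 162), (-12, -95.0, 119, 154), (-8, -94.5, 109, 150), (-4, -94.0, 116, 152), (0, -96.0, 140, 152), (4, -108.5, 127, 153), (8, -108.0, 119, 153), (12, -110.0, 113, 154), (16, -109.5, 111, 162), (20, -109.0, 115, 166), (24, -108.5, 117, 165), (28, -108.5, 96, 125), (32, -105.5, 63, 100), (36, -105.5, 69, 107), (40, -109.0, 84, 107)]
top4.npz -50 -36 9 y -97.8 -100.7 -95.3 z 60.8
top4.npz -36 -28 7 y -97.6 -99.6 -9
[... 2310 characters left out ...]

scene4.npz 12 20 8 y -110.4 -111.6 -107.9 z 59.2
scene4.npz 20 28 9 y -111.1 -111.8 -109.0 z 61.3
scene4.npz 28 36 18 y -111.2 -116.8 -105.8 z 59.6
scene4.npz 36 48 7 y -110.7 -115.6 -104.8 z 58.7
scene4.npz darkest [(-40, -108.0, 46, 55), (-36, -99.5, 41, 116), (-32, -102.0, 23, 200), (-28, -101.5, 24, 207), (-24, -102.0, 22, 200), (-20, -103.0, 20, 191), (-16, -104.0, 20, 181), (-12, -104.5, 10, 182), (-8, -103.0, 9, 166), (-4, -99.5, 62, 196), (0, -116.0, 98, 186), (4, -113.5, 17, 184), (8, -115.0, 19, 168), (12, -114.5, 22, 192), (16, -114.0, 22, 192), (20, -83.0, 18, 217), (24, -115.5, 23, 93), (28, -122.5, 23, 121), (32, -119.0, 25, 136), (36, -117.0, 23, 220), (40, -108.5, 107, 227)]
```

The pointer is at about −98.9 and the marker at −110.6, so about 11.9 mm remain, or 49°. I'll turn 42°, then measure again.

```bash
cat > turn.py <<'E'
from h import *
from cell import r,optics
import sys
a,b,tag=float(sys.argv[1]),float(sys.argv[2]),sys.argv[3]
for phi in np.linspace(a,b,max(2,int(abs(a-b)/10)+1))[1:]: r.move_to(*kpose(-3.7,phi))
r.sleep(.2); ax=Rv@KR[2]
print(phi,r.current_contact_force()@ax,r.current_torque()@ax,r.current_t())
def sub(c,lo,hi): 
    k=c[(c[:,0]>lo)&(c[:,0]<hi)&(c[:,2]>52)&(c[:,2]<63)&(c[:,1]<-88)&(c[:,1]>-125),1]; return np.median(k)
res=[]
for i in range(6):
    for n in ("top","scene"):
        d=optics.get_image(n); c=cloud(d)@Rv-V@Rv; c=c[d["depth"]>0]*1e3
        res.append((n,sub(c,-36,-5),sub(c,5,27)))
    np.savez(n+tag+".npz",**d)
for n in ("top","scene"): print(n,np.mean([x[1:] for x in res if x[0]==n],0))
t=optics.get_image("top"); np.savez("top"+tag+".npz",**t)
ys=np.arange(-125,-85,.5)
for nm,xs in (("ptr",range(-26,-4,2)),("mrk",range(6,26,2))):
    uv=proj(t,np.array([W(x,y,57) for x in xs for y in ys])).astype(np.float32).reshape(len(xs),-1,2)
    I=cv2.remap(t["pixels"].mean(2).astype(np.float32),uv[...,0],uv[...,1],cv2.INTER_LINEAR).mean(0); w=np.clip(np.median(I)-15-I,0,None); k=abs(ys-ys[I.argmin()])<4; print(nm,(w*ys)[k].sum()/w[k].sum())
E
python3 turn.py 30.5 -11.5 5
```

```text
-11.5 5.701044288641066 0.20130247513316873 19.775
top [-108.3773234 -110.510349 ]
scene [-108.87448661 -110.88988787]
ptr -106.89152873919393
mrk -109.20045596112078
```

```bash
python3 turn.py -11.5 -20.3 6 && python3 - <<'E'
from h import *
from cell import r
# out along the axis (dogs free), then let go and back off
r.move_linear(kpose(8,-20.3)[0],vel=.05)
print(r.current_contact_force(),r.current_torque())
r.set_gripper(.6)
r.move_linear(kpose(90,-20.3)[0],vel=.15)
print(r.current_t())
E
cat > chk.py <<'E'
E
sed -e '/^a,b/d' -e '/^for phi/d' -e '/^r.sleep/d' -e '/^print(phi/d' -e 's/"+tag+"/7/' turn.py | sed 's/^import sys/tag="7"/' > chk.py; python3 chk.py
python3 - <<'E'
from h import *
for f in ("top7.npz",):
    w=dict(np.load(f)); C=cloud(w)@Rv-V@Rv; c=C[w["depth"]>0]*1e3
    c=c[(abs(c[:,0])<75)&(c[:,1]>-32)&(c[:,1]<6)&(c[:,2]>49)&(c[:,2]<72)]; p=w["pixels"]
    print(np.percentile(c[:,0],[1,99]),[c[abs(c[:,0]-x)<7].mean(0).round(1).tolist() for x in (-46,-15,0,15,46)])
t=dict(np.load("top7.npz"));s=dict(np.load("scene7.npz"))
u,v=proj(t,[W(0,-50,50)])[0].astype(int); a=cv2.resize(t["pixels"][v-30:v+30,u-40:u+40],(400,300),interpolation=cv2.INTER_CUBIC)
u,v=proj(s,[W(0,-70,50)])[0].astype(int); b=cv2.resize(s["pixels"][v-45:v+45,u-60:u+60],(400,300),interpolation=cv2.INTER_CUBIC)
cv2.imwrite("pics/p7.png",np.hstack([a,b])[:,:,::-1])
E
```

```text
-20.3 5.713362813031538 0.26247606019739644 20.9
top [-110.44463814 -110.38331149]
scene [-110.98352182 -110.80890585]
ptr -109.93385926522538
mrk -109.21241143531368
[4.47580279 0.59839026 5.95561273] [-0.08577209 -1.06578801  0.08682358]
23.075
top [-110.4818861  -110.37409024]
scene [-111.05262701 -110.79674827]
ptr -109.93392023345386
mrk -109.2759897752121
[-52.13791649  49.86831688] [[-46.2, -23.7, 61.5], [-15.2, -23.4, 64.0], [-0.3, -24.1, 63.2], [15.3, -23.7, 62.7], [45.0, -23.4, 63.3]]
```

View pics/p7.png

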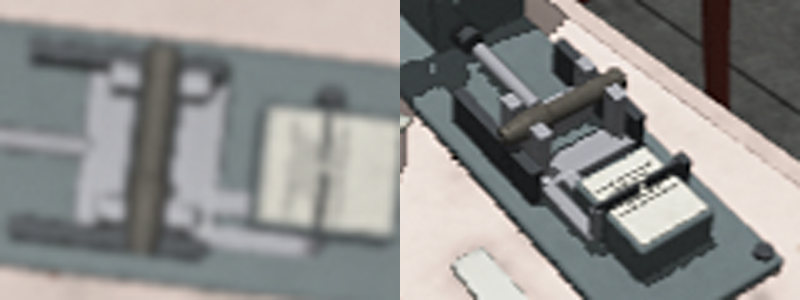

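The pointer and marker blades form one line, at (325,120–240) in the left crop. The punch is clamped square on both rails, and the robot is clear.

```bash
python3 -c "
from cell import r
print(r.current_contact_force(),r.current_t()); print(r.hand_in())"
```

```text
[0.34862367 0.97756474 0.09331304] 23.725
the job is handed in; nothing more can be done
None
```

I handed the job in at about 24 s: the thick punch is clamped square and central on both rails, the pointer is within about 0.7 mm of the marker by camera, and the arm is clear; the judge's verdict was not shown.

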